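Third hand at the coppersmith's riveting jig

TASK

Pull the top drawer of the small green chest open and lift the brass lug out of it. Stand the lug on the bed of the riveting jig with its flat flange squarely against the middle of the sprung copper panel, and push the panel back until the red pointers stand over the green band (a steady push of about 10 N), never as far as the spring's end. Finish while still holding the lug there, pressed and steady, so that the smith can rivet it; do not let go, and leave the other things alone.

Things in the scene. Friction and masses are not known exactly. Their poses are not given: they have to be found in the camera images.
- chest: green two-drawer tool chest fixed on the bench, left or right (the jig on the other side), 240 deep (x) x 300 wide (y) x 176 high (z) mm, origin at the centre of its underside; its own -x is the front, where the drawers come out; its top board begins 105 mm in front of its centre. A copper bowl stands on it
- chest_drawer0 (a joint): how far the top drawer is pulled out, m: 0 shut (may start up to 0.02 open), 0.166 at its stop; slides along the chest's -x with a few N and stays where left. Inside floor 98 mm above the bench, front panel's top edge 164 mm above the bench; inside 195 long (x) x 258 wide (y) mm, when shut from 99 mm in front of the chest's centre to 96 mm behind it
- chest_drawer0_handle (a point): middle of the top drawer's handle, a level brass bar 11 mm thick and 120 mm long along the chest's y, 138 mm above the bench; its middle stands 35 mm in front of the drawer's face, so it can be pinched or hooked from above (29 mm free behind the bar); x axis as the chest's
- lug: cast brass lug standing loose in the top drawer, T-shaped from above, 48 mm high, about 0.4 kg: a rib 36 long (x -18 to +18) and 20 mm thick (y), to be gripped across its thickness from above, and at its +x end a flat flange 8 mm thick and 56 mm wide (y), outer flat face at x = +26 mm. Origin at the centre of the rib's underside, z up; flange roughly to the chest's back
- panel_face (a point): upright copper panel, 110 wide (y) x 56 mm high, on the front of the jig's sprung slide. The point lies on its front face at mid width, at the level of the jig's bed (20 mm above the bench); its own +x is the direction to push, straight into it. The slide plate right behind it reaches 79 mm above the bench, the fixed block farther back 75 mm
- jig: steel riveting jig, fixed; x along the push, as the panel's. Its flat bed, 20 mm above the bench and 170 mm wide, reaches 165 mm out in front of the panel, with a white centre line. On both sides, 57 to 87 mm off the centre line and under 36 mm high, red pointers on the slide move along white scales with a green band. Origin on its underside, 95 mm behind the panel at rest
- panel (a joint): how far the sprung panel is pushed in, m: 0 at rest, 0.027 at its end stop; the spring pushes back with 800 N per m (8 N at 0.010, 10 N at 0.0125). The pointers are over the green band from 0.008 to 0.018. It springs back when let go
- block: square steel doming block 50 x 50 x 36 mm with a round dimple on top, lying in the top drawer beside the lug; not wanted. Origin under its centre
- bowl: copper bowl, 110 mm across and 50 mm high, standing on the chest; leave alone. Origin under its centre
- hammer: hammer with a wooden handle, 260 mm long, lying on the bench; leave alone. Origin at mid length
- mug: blue mug, 76 mm across and 90 mm high, on the bench; leave alone. Origin under its centre
- oil: amber glass bottle, 60 mm across and 150 mm high, on the bench; leave alone. Origin under its centre
- dish: flat copper dish, 180 mm across and 20 mm high, on the bench; leave alone. Origin under its centre
- tin: brass-coloured tin, 70 mm across and 90 mm high, on the bench; leave alone. Origin under its centre

How it is judged:
By the outcome, as a careful person would: the job done as asked, in the order asked, and still so for the second after the job is handed in, while the arm keeps its last pose, push and grip.
It also fails if it takes over 59 s, if anything falls off the work surface, if the arm or the gripper's body presses on something with over 40 N, if the wrist force passes 120 N, or if a joint passes its speed limit or range.

ROBOT

A 7-joint arm with a two-finger parallel gripper is mounted at the origin on the work surface. World frame = base frame: x ahead of the robot, y to its left, z up, the work surface at z = 0. Lengths are in m, angles in degrees, forces in N, time in s.
With the tool pointing down it reaches from about 0.4 to 0.85 m from the base axis. Payload 10.4 kg.
Tool frame: the origin (TCP) lies midway between the tips of the shut fingers; the grasp point (between the pads) lies 19 mm behind it (bot.tcp_to_grasp is the distance from the TCP to the grasp point, in m); z points along the fingers, y is the line along which they close (so a half turn about z gives the same grasp; the last joint's range is limited). The gripper opens to 85 mm and grips with 20 to 120 N. Pads are 22 mm wide; open, the fingers measure 114 mm over their backs; the gripper's body (76 mm by 85 mm) begins 54 mm behind the grasp point. The pads swing forward as they close: fully open they stand 13 mm farther back than shut.
Start: joints at [67.403, 19.034, -3.707, 83.658, 1.238, 77.344, -5.071], TCP at [0.227, -0.582, 0.231] pointing down, gripper open.
Joint ranges: [-148.97, 148.97], [-28.65, 121.19], [-84.17, 76.75], [9.2, 138.47], [-72.65, 252.65], [3.7, 117.97], [-149.18, 149.18]. Speed limits (degrees/s): [127.2, 127.2, 159.86, 159.86, 180, 180, 180].

INTERFACE

Orientations are given as [roll, pitch, yaw] about the fixed x, y, z axes, in that order (R = Rz(yaw) Ry(pitch) Rx(roll)).
In Python, from plant import bot gives the robot as it stands. The module is installed in compiled form; this text tells all that it offers.
- The arm moves only by the tool send_rows, never from a script. Its argument "moves" is one flat list of numbers, 5 for each row, row after row: the opening, from 0 (shut) to 1 (fully open), then the shift along the world's x, y, z in cm, then the turn about the world's z in rad. In form: [fingers, dx, dy, dz, twist, fingers, dx, dy, dz, twist, ...]. A call has 1 to 10 rows; each row is the pose to reach, as a shift and turn from the pose commanded when the call began; what a row does not reach only later rows make up. A row lasts 1/10 s, in which the tool goes at most 50 mm and 8.59 degrees, less where a joint would pass 70% of its speed; a pose out of reach is approached as far as the arm can. A call with a gripper value outside its range is refused whole. The fingers move at their own pace and stop on an object; "force" is the grip in N (left out, the last holds). Time passes only in rows, so rows that repeat a pose let the fingers close. It gives the time, the measured TCP pose, the force, the opening and the grip force at its end, in the units of the state.
- bot.get_state(): the state, without advancing time (a new reading comes with each control period).
- bot.snapshot(name): name is "scene" or "top" or "wrist"; returns the picture (400x640x3 uint8, red, green, blue); there is no depth.
- bot.camera_params(name): a dict with "vfov" (degrees; the focal length in pixels is half the picture's height over the tangent of half this angle, whatever the lens; pixels are square), "cx", "cy" (the principal point, pixels), "R" (3x3) and "t" (3): a world point X has camera coordinates R X + t. Camera axes: x right, y down, z forward; pixel columns grow to the right and rows downward; lengths in m; the calibration is good to about 2 mm. A picture is of the moment at which its call begins: read the wrist's pose just before it. camera_params takes no time and is no camera call; for the wrist camera it gives the pose at the moment of the call.
- bot.finish_job(): hands the job in; it is judged then, once.
Trained networks look in the newest picture that a camera, given by its name, has taken for a name from the list of things; names that differ only in an ending like _2 or _b are one class to them, and where a whole thing is asked for, a point or a joint stands for the part that bears it (a point fixed in the world has none). Each returns a list of dicts, best first, with "conf" (0 to 1); they miss things now and then, are a little off and sometimes report something else, mostly with a low value. They report only what shows in the picture. A call takes as long as a camera call.
- bot.cut_out(camera, name): "mask" (400x640 bool, what is visible of it) and "bbox" ([centre column, centre row, width, height] in pixels, round what is visible of it).
- bot.pinpoint(camera, name): "location" ([column, row] in pixels: a listed point, or the origin of a listed thing).
The state is a dict: "clock": time; "qpos": joint angles; "qvel": joint speeds; "joint_torque": joint torques, N m; "eef_pos": TCP position; "tcp_rot": TCP orientation; "wrist_force": force on the tool from outside, world axes, zero at the start; "torque": the same for the moment, N m; "grip_width": finger opening in m; "grip_force": force on a finger pad.
Only numpy, scipy, OpenCV 4.12 (cv2) and the standard library are available. Lean on these libraries where they do the work, as an engineer would, in place of code of your own. Each camera call takes 0.05 s, during which the arm holds its last target. There are 200 camera calls.

## Working session

There is one attempt and no reset: what is moved stays moved. The work goes in short steps, Python scripts to look and compute and a tool call to move; the robot and the scene stay as the last step left them, time stands still between calls to the robot, and variables do not carry over. Pictures are saved under pics/ and viewed, at most 10 in all, crops included, and the job is handed in when it is done.

Besides the shell and the picture viewer there is one more tool, called after "Call:" as a command line: name --argument value ..., lists and objects as JSON in quotes. send_rows: Moves the arm, as the interface text tells. Its arguments: {"type":"object","properties":{"moves":{"type":"array"},"force":{"type":"number"}},"required":["moves"]}

```bash
mkdir -p pics; cat > h.py <<'E'
import numpy as np, cv2
from plant import bot
def P(c):
    p=bot.camera_params(c); f=200/np.tan(np.radians(p['vfov'])/2)
    return f,p['cx'],p['cy'],np.array(p['R']),np.array(p['t'])
def ray(c,uv,p=None):
    f,cx,cy,R,t=p or P(c)
    d=R.T@np.array([(uv[0]-cx)/f,(uv[1]-cy)/f,1.]); return -R.T@t,d/np.linalg.norm(d)
def atz(c,uv,z,p=None):
    o,d=ray(c,uv,p); return o+d*(z-o[2])/d[2]
def tri(rs):
    A=0;b=0
    for o,d in rs:
        M=np.eye(3)-np.outer(d,d);A=A+M;b=b+M@o
    x=np.linalg.solve(A,b); return x,[float(np.linalg.norm((np.eye(3)-np.outer(d,d))@(x-o))) for o,d in rs]
def proj(c,X,p=None):
    f,cx,cy,R,t=p or P(c); q=R@np.asarray(X)+t; return np.array([f*q[0]/q[2]+cx,f*q[1]/q[2]+cy])
def save(n,im): cv2.imwrite('pics/'+n,im[:,:,::-1])
E
cat > a.py <<'E'
from h import *
np.set_printoptions(precision=4,suppress=True)
a=bot.snapshot('scene');b=bot.snapshot('top')
save('st.png',cv2.resize(np.vstack([a,b]),(480,600),interpolation=cv2.INTER_AREA)); save('scene.png',a); save('top.png',b)
for n in ['chest','chest_drawer0_handle','panel_face','jig','lug','block','bowl','hammer','mug','oil','dish','tin']:
    r=[]
    for c in ['scene','top']:
        q=bot.pinpoint(c,n)
        if q: r.append((c,q[0]['location'],q[0]['conf']))
    x=tri([ray(c,u) for c,u,_ in r]) if len(r)==2 else [atz(c,u,0) for c,u,_ in r]
    print(n,[(c,np.round(u,1),round(k,2)) for c,u,k in r],x)
print(bot.get_state())
E
python3 a.py
```

```text
chest [] []
chest_drawer0_handle [('scene', array([384.5, 254.2]), 0.7), ('top', array([235.2, 194.2]), 0.85)] (array([0.537 , 0.2604, 0.1386]), [0.000542167046771615, 0.0005421670467715376])
panel_face [('scene', array([263.1, 205.5]), 0.57), ('top', array([374.6, 167.1]), 0.55)] (array([ 0.6439, -0.2104,  0.0418]), [0.0009097187324958885, 0.0009097187324957044])
jig [('scene', array([242. , 223.7]), 0.57), ('top', array([378.4, 145.9]), 0.86)] (array([ 0.7273, -0.2286, -0.0089]), [0.0008416889618737006, 0.0008416889618741031])
lug [] []
block [] []
bowl [('scene', array([339.1, 283.5]), 0.85), ('top', array([234.9, 139.7]), 0.63)] (array([0.715 , 0.263 , 0.1567]), [0.0009619642960507181, 0.0009619642960507655])
hammer [('scene', array([471.8, 280.5]), 0.59), ('top', array([191. , 257.3]), 0.91)] (array([0.3215, 0.4372, 0.013 ]), [0.0016903793084372307, 0.0016903793084371978])
mug [('scene', array([292.5, 155.8]), 0.86), ('top', array([435.7, 247.2]), 0.59)] (array([ 0.36  , -0.4302, -0.014 ]), [0.004385535490414648, 0.0043855354904145305])
oil [('scene', array([242.9, 157.6]), 0.97
[... 195 characters left out ...]
    ])]
tin [('scene', array([251.2, 136.8]), 0.64), ('top', array([491.5, 230.7]), 0.83)] (array([ 0.4237, -0.63  , -0.0026]), [0.0005014771875256271, 0.0005014771875257501])
{'clock': 1.3, 'qpos': array([67.4004, 19.032 , -3.7105, 83.6582,  1.2376, 77.3435, -5.0687]), 'qvel': array([ 0.079 ,  0.064 ,  0.1228, -0.0353, -0.0713, -0.0343,  0.1269]), 'joint_torque': array([ -0.    , -62.5229,   0.0488, -39.1821,   0.0165,   0.0019,
        -0.    ]), 'eef_pos': array([ 0.2271, -0.5823,  0.2313]), 'tcp_rot': array([179.994 ,  -0.0022,  21.3102]), 'wrist_force': array([ 1.1559,  0.5173, -0.181 ]), 'torque': array([-0.0013, -0.0066, -0.0225]), 'grip_force': 0.0, 'grip_width': 0.08538383935830854}
```

View pics/scene.png

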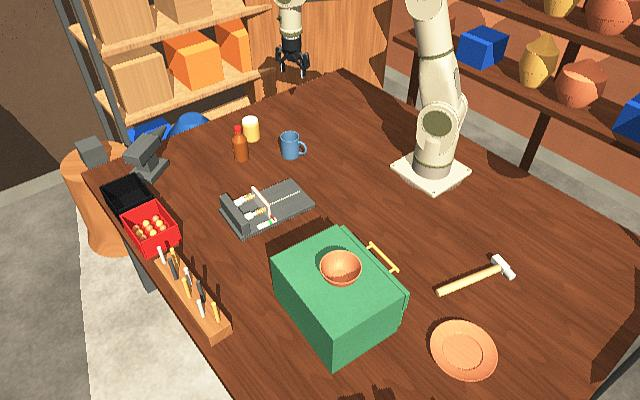

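View pics/top.png

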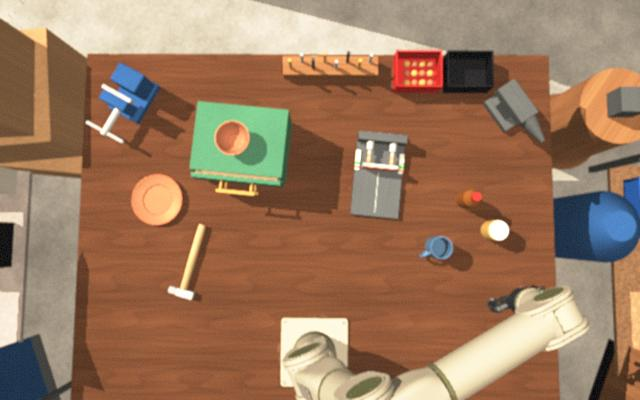

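The scene shows the green chest (top view ~(240,145), handle (236,190)) on the left and the jig on the right (top view ~(380,175), panel at row ~165). The oil, mug and tin stand off to the right of the jig.

```bash
cat > b.py <<'E'
from h import *
np.set_printoptions(precision=4,suppress=True)
bot.snapshot('top')
def rect(n,z):
    m=bot.cut_out('top',n)
    if not m: return print(n,'none')
    ys,xs=np.nonzero(m[0]['mask']); p=P('top')
    W=np.array([atz('top',(x,y),z,p)[:2] for x,y in zip(xs,ys)])
    print(n,m[0]['conf'],len(xs),cv2.minAreaRect((W*1000).astype(np.float32)))
rect('chest',.176);rect('chest_drawer0_handle',.138);rect('jig',.02)
im=cv2.imread('pics/top.png');h=cv2.cvtColor(im,cv2.COLOR_BGR2HSV)
g=(cv2.inRange(h,(60,90,60),(90,255,255))>0); g[:95]=0;g[200:]=0
ys,xs=np.nonzero(g);p=P('top');W=np.array([atz('top',(x,y),.176,p)[:2] for x,y in zip(xs,ys)])
print(len(xs),cv2.minAreaRect((W*1000).astype(np.float32)))
print(p[3],p[4],p[0])
for c in [(195,102),(291,110),(285,186),(191,179)]: print(c,atz('top',c,.176,p))
for c in [(352,215),(400,218),(376,213),(377,172)]: print(c,atz('top',c,.02,p))
print(bot.camera_params('wrist'))
E
python3 b.py
```

```text
chest 0.64 6770 ((682.9750366210938, 241.49630737304688), (316.0216064453125, 293.31182861328125), 84.72530364990234)
chest_drawer0_handle 0.87 948 ((575.8839111328125, 260.92529296875), (301.6839904785156, 69.52307891845703), 84.58284759521484)
jig 0.83 4100 ((625.3577880859375, -223.2161865234375), (178.72927856445312, 307.81878662109375), 83.08495330810547)
5162 ((698.4134521484375, 239.8260498046875), (308.29510498046875, 248.65029907226562), 84.92332458496094)
[[ 0.0066 -0.9999 -0.0084]
 [-0.9965 -0.0059 -0.0835]
 [ 0.0835  0.0089 -0.9965]] [-0.0238  0.5486  1.6926] 484.3899946992402
(195, 102) [0.8366 0.3926 0.176 ]
(291, 110) [0.8112 0.0769 0.176 ]
(285, 186) [0.5611 0.0933 0.176 ]
(191, 179) [0.5822 0.3984 0.176 ]
(352, 215) [ 0.4752 -0.1319  0.02  ]
(400, 218) [ 0.4656 -0.3011  0.02  ]
(376, 213) [ 0.4828 -0.2166  0.02  ]
(377, 172) [ 0.6287 -0.2206  0.02  ]
{'vfov': 61.909674793707104, 'cx': 314.95960691218585, 'cy': 196.36821865744358, 'R': array([[ 0.3629, -0.9318, -0.0005],
       [-0.8846, -0.3447,  0.3141],
       [-0.2928, -0.1135, -0.9494]]), 't': array([-0.6245, -0.0405,  0.3806])}
```

Call:
send_rows --moves '[1,0,0,4,0,1,0,0,9,0,1,0,2,14,0,1,2,7,17,0,1,6,12,17,0,1,10,17,17,0,1,14,22,17,0,1,18,27,17,0,1,22,32,17,-0.1,1,24,36,17,-0.2]'

```text
clock: 2.5
eef_pos: [0.4249, -0.2837, 0.4014]
tcp_rot: [180.0, -0.0, 9.6]
wrist_force: [1.9, -0.4, 0.7]
grip_width: 0.0852
grip_force: 0.0
```

Call:
send_rows --moves '[1,4,2,0,-0.15,1,8,5,0,-0.2,1,12,7,0,-0.25,1,15,7,0,-0.25,1,15,7,0,-0.25,1,15,7,0,-0.25]'

```text
clock: 3.1
eef_pos: [0.5741, -0.2153, 0.4005]
tcp_rot: [-180.0, 0.1, -4.4]
wrist_force: [-0.4, 0.1, 0.5]
grip_width: 0.0854
grip_force: 0.0
```

```bash
cat > c.py <<'E'
import sys,pickle
from h import *
np.set_printoptions(precision=4,suppress=True)
tag=sys.argv[1]
p=P('wrist');s=bot.get_state();im=bot.snapshot('wrist');save(tag+'.png',im)
print(s['clock'],s['eef_pos'],s['tcp_rot'])
D={'p':p}
for n in sys.argv[2:]:
    q=bot.pinpoint('wrist',n); D[n]=q[0]['location'] if q else None
    print(n,[(np.round(k['location'],1),round(k['conf'],2)) for k in q])
pickle.dump(D,open(tag+'.pkl','wb'))
E
python3 c.py w1 panel_face jig; python3 a.py >/dev/null; echo
```

```text
3.1 [ 0.5741 -0.2153  0.4005] [-179.9699    0.0569   -4.4381]
panel_face [(array([320.2,  96. ]), 0.68), (array([ 5.2, 74.5]), 0.54)]
jig [(array([316.6,  30.9]), 0.69)]
```

View pics/w1.png

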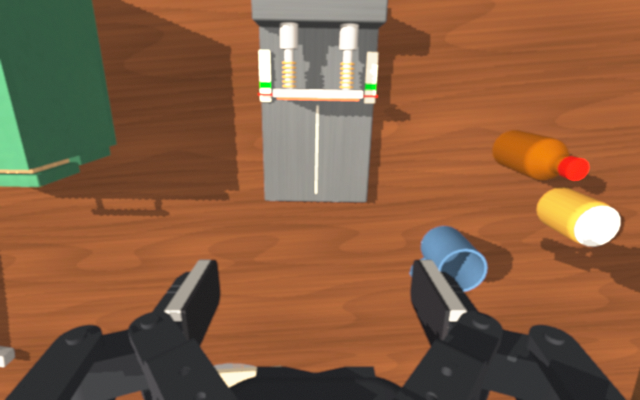

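Call:
send_rows --moves '[1,0,3,0,0,1,2,6,0,0,1,2,6,0,0,1,2,6,0,0]'

```text
clock: 4.95
eef_pos: [0.5942, -0.1547, 0.401]
tcp_rot: [-180.0, 0.0, -4.4]
wrist_force: [-0.6, -0.9, -0.2]
grip_width: 0.0853
grip_force: 0.0
```

```bash
python3 c.py w2 panel_face jig; python3 - <<'E'
from h import *
import pickle
a=pickle.load(open('w1.pkl','rb'));b=pickle.load(open('w2.pkl','rb'))
for n in ['panel_face','jig']:
  if b[n] is not None: print(n,tri([ray('',a[n],a['p']),ray('',b[n],b['p'])]),atz('',a[n],.02,a['p']),atz('',b[n],.02,b['p']))
E
```

```text
4.95 [ 0.5942 -0.1547  0.401 ] [-179.9972    0.0124   -4.3769]
panel_face [(array([360.4, 108.8]), 0.79)]
jig [(array([362.3,  43.1]), 0.62)]
panel_face (array([ 0.63799031, -0.22702195,  0.02145465]), [0.0015481498638596884, 0.0015481498638594854]) [ 0.63939457 -0.22759117  0.02      ] [ 0.63643551 -0.22665839  0.02      ]
jig (array([ 0.72456792, -0.22865641,  0.04698799]), [0.00034629818515220345, 0.0003462981851523216]) [ 0.72801629 -0.22894747  0.02      ] [ 0.72762991 -0.23248111  0.02      ]
```

The wrist view shows the jig: white line from (318,106) to (317,194), panel (slide plate top) at row ~95, columns 272–362, bed front edge at row ~201.

```bash
cat > jl.py <<'E'
from h import *
import pickle
for t,(u0,u1,v0,v1) in {'w1':(300,335,108,200),'w2':None}.items() if 0 else {'w1':(300,335,108,200)}.items(): pass
for t in ['w1','w2']:
    D=pickle.load(open(t+'.pkl','rb'));p=D['p'];im=cv2.imread(f'pics/{t}.png');g=im.min(2).astype(int)
    # bright line pixels lying on the bed at z=.02, near predicted line
    pts=[]
    for v in range(60,260):
        for u in range(250,450):
            if g[v,u]>150:
                X=atz('',(u+.0,v+.0),.02,p)
                if .47<X[0]<.62 and abs(X[1]+.222)<.025: pts.append(X[:2])
    pts=np.array(pts,np.float32)
    l=cv2.fitLine(pts,cv2.DIST_HUBER,0,.01,.01).ravel()
    if l[0]<0:l[:2]*=-1
    yaw=np.degrees(np.arctan2(l[1],l[0])); print(t,len(pts),'x range',pts[:,0].min(),pts[:,0].max(),'yaw',yaw,'y@.638',l[3]+(.638-l[2])*l[1]/l[0])
    # bed front edge: dark gray low-saturation vs wood
    hsv=cv2.cvtColor(im,cv2.COLOR_BGR2HSV); e=[]
    c=proj('',[.47,-.215,.02],p)
    for u in range(int(c[0])-35,int(c[0])+36):
        col=hsv[int(c[1])-25:int(c[1])+25,u,1].astype(float); k=np.argmax(np.diff(cv2.GaussianBlur(col[:,None],(1,5),1).ravel()))
        e.append(atz('',(u,int(c[1])-25+k+.5),.02,p)[:2])
    l=cv2.fitLine(np.array(e,np.float32),cv2.DIST_HUBER,0,.01,.01).ravel()
    if l[1]<0:l[:2]*=-1
    print('  front edge yaw',-np.degrees(np.arctan2(l[0],l[1])),'x@-.215',l[2]+(-.215-l[3])*l[0]/l[1])
E
python3 jl.py
```

```text
w1 668 x range 0.48546737 0.6195422 yaw -4.6110086 y@.638 -0.22315045
  front edge yaw -5.597412 x@-.215 0.47258404
w2 882 x range 0.48524344 0.6199389 yaw -6.1977315 y@.638 -0.22674836
  front edge yaw -5.6049795 x@-.215 0.47241682
```

Call:
send_rows --moves '[1,-4,4,0,0,1,-8,8,0,0,1,-10,12,0,0,1,-12,16,0,0,1,-14,20,0,0,1,-15,24,0,0,1,-15,28,0,0,1,-15,32,-2,0,1,-15,36,-4,0,1,-15,40,-6,0]'

```text
clock: 6.1
eef_pos: [0.4442, 0.2452, 0.341]
tcp_rot: [180.0, -0.1, -4.6]
wrist_force: [1.2, -0.5, -0.8]
grip_width: 0.0856
grip_force: 0.0
```

```bash
python3 c.py w3 chest_drawer0_handle
```

```text
6.1 [0.4442 0.2452 0.341 ] [179.9926  -0.0952  -4.6078]
chest_drawer0_handle [(array([288.9,  69.7]), 0.96)]
```

View pics/w3.png

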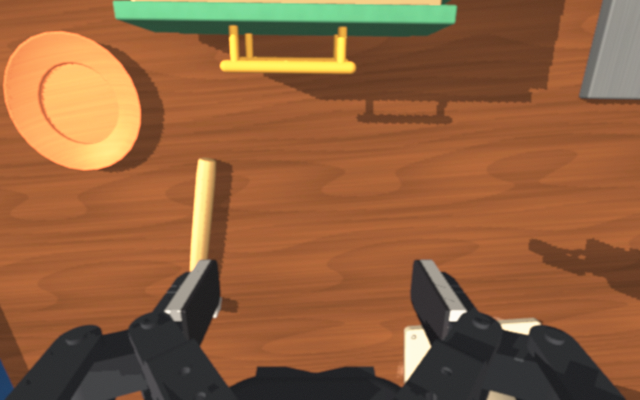

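Call:
send_rows --moves '[1,2,-3,0,0,1,5,-5,0,0,1,5,-5,0,0,1,5,-5,0,0]'

```text
clock: 6.6
eef_pos: [0.4946, 0.193, 0.3411]
tcp_rot: [-180.0, 0.0, -4.7]
wrist_force: [-0.2, -0.6, -0.6]
grip_width: 0.0853
grip_force: 0.0
```

```bash
python3 c.py w4 chest_drawer0_handle; python3 - <<'E'
from h import *
import pickle
a=pickle.load(open('w3.pkl','rb'));b=pickle.load(open('w4.pkl','rb'));n='chest_drawer0_handle'
x=tri([ray('',a[n],a['p']),ray('',b[n],b['p'])]);print(x)
for t in ['w3','w4']:
    D=pickle.load(open(t+'.pkl','rb'));p=D['p'];im=cv2.imread(f'pics/{t}.png');h=cv2.cvtColor(im,cv2.COLOR_BGR2HSV)
    m=cv2.inRange(h,(14,90,110),(32,255,255))
    k,l,s,c=cv2.connectedComponentsWithStats(m)
    i=1+np.argmax(s[1:,4]); print(s[i]); ys,xs=np.nonzero(l==i)
    W=np.array([atz('',(u,v),.138,p)[:2] for u,v in zip(xs,ys)],np.float32); W=W[(abs(W[:,0]-x[0][0])<.03)]
    r=cv2.minAreaRect(W*1000);print(r)
    f=cv2.fitLine(W,cv2.DIST_HUBER,0,.01,.01).ravel();f[:2]*=np.sign(f[1]);print('yaw',-np.degrees(np.arctan2(f[0],f[1])))
E
```

```text
6.6 [0.4946 0.193  0.3411] [-179.9936    0.0358   -4.6588]
chest_drawer0_handle [(array([243.7, 125.7]), 0.85)]
(array([0.5421553 , 0.26334181, 0.13427562]), [4.462342464451689e-05, 4.46234246444203e-05])
[    9    32   131   138 11600]
((542.1572875976562, 481.3528747558594), (59.99357986450195, 130.0763702392578), 0.0013827683869749308)
yaw 11.203405
[    0    77   112   128 10081]
((542.1329956054688, 466.1880187988281), (59.95383071899414, 125.92438507080078), 0.05114727094769478)
yaw 6.8595285
```

The bar runs from (222,66) to (355,68) in w3, with the drawer face behind it at row ~30; measured handle (0.542, 0.263, 0.135), chest yaw ≈ -5.4°. Turning to pinch the bar across its thickness.

Call:
send_rows --moves '[0.31,0.5,1,0,0.14,0.31,1,2,0,0.28,0.31,2,3,0,0.42,0.31,3,4,0,0.56,0.31,4,5,0,0.7,0.31,4.7,6,-2,0.84,0.31,4.7,7,-4,0.98,0.31,4.7,7,-6,1.12,0.31,4.7,7,-8,1.26,0.31,4.7,7,-10,1.4]'

```text
clock: 7.7
eef_pos: [0.5403, 0.2652, 0.2409]
tcp_rot: [180.0, -0.0, 76.1]
wrist_force: [0.4, -0.3, 0.4]
grip_width: 0.0268
grip_force: 0.0
```

Call:
send_rows --moves '[0.31,0,0,0,0.08,0.31,0,0,-1,0.157,0.31,0,0,-1,0.157,0.31,0,0,-1,0.157]'

```text
clock: 8.1
eef_pos: [0.5406, 0.2648, 0.2317]
tcp_rot: [180.0, -0.0, 84.6]
wrist_force: [-0.5, -0.4, 0.1]
grip_width: 0.0267
grip_force: 0.0
```

```bash
python3 c.py w5 chest_drawer0_handle; python3 -c "
from h import *
s=bot.get_state();print(s['qpos'],s['grip_width']);import pickle;D=pickle.load(open('w5.pkl','rb'))
if D['chest_drawer0_handle'] is not None: print(atz('',D['chest_drawer0_handle'],.138,D['p']))
"
```

```text
8.1 [0.5406 0.2648 0.2317] [179.9823  -0.0032  84.6265]
chest_drawer0_handle [(array([319.3, 198.1]), 0.77)]
[ 12.3691284   25.82636209 -56.95259546  85.10781464  21.74105444
  80.75242728 -50.7775991 ] 0.02650203257577776
[0.54395076 0.2661679  0.138     ]
```

Call:
send_rows --moves '[0.31,0.2,0,-3,0,0.31,0.2,0,-6,0,0.31,0.2,0,-8.5,0,0.31,0.2,0,-10,0,0.31,0.2,0,-11.2,0,0,0.2,0,-11.2,0,0,0.2,0,-11.2,0,0,0.2,0,-11.2,0,0,0.2,0,-11.2,0]' --force 40

```text
clock: 9.1
eef_pos: [0.5434, 0.265, 0.12]
tcp_rot: [179.9, -0.1, 84.7]
wrist_force: [0.7, 0.1, 3.6]
grip_width: 0.0092
grip_force: 39.2
```

Call:
send_rows --moves '[0,-0.4,0.04,0,0,0,-1.2,0.11,0,0,0,-2,0.19,0,0,0,-2.8,0.26,0,0,0,-3.6,0.34,0,0,0,-4.4,0.41,0,0,0,-5.2,0.49,0,0,0,-6,0.56,0,0,0,-6.8,0.64,0,0,0,-7.6,0.71,0,0]'

```text
clock: 10.1
eef_pos: [0.4667, 0.2721, 0.1199]
tcp_rot: [179.9, -0.0, 84.7]
wrist_force: [1.1, 1.2, 7.0]
grip_width: 0.0092
grip_force: 39.6
```

Call:
send_rows --moves '[0,-0.8,0.08,0,0,0,-1.6,0.15,0,0,0,-2.4,0.23,0,0,0,-3.2,0.3,0,0,0,-4,0.38,0,0,0,-4.8,0.45,0,0,0,-5.6,0.53,0,0,0,-6.2,0.58,0,0,0,-6.7,0.63,0,0,0,-7,0.66,0,0]'

```text
clock: 11.1
eef_pos: [0.3968, 0.2786, 0.1199]
tcp_rot: [179.9, -0.0, 84.7]
wrist_force: [2.3, 0.5, 8.8]
grip_width: 0.0091
grip_force: 39.7
```

Call:
send_rows --moves '[0,-0.3,0.03,0,0,0,-0.6,0.06,0,0,0,-0.9,0.08,0,0,0,-0.9,0.08,0,0]'

```text
clock: 11.5
eef_pos: [0.3892, 0.2793, 0.12]
tcp_rot: [179.8, -0.1, 84.7]
wrist_force: [7.2, 2.1, 2.8]
grip_width: 0.0096
grip_force: 39.6
```

```bash
python3 - <<'E'
from h import *
b=bot.snapshot('top');save('t2.png',b)
s=bot.snapshot('scene');save('s2.png',s)
for n in ['lug','block','chest_drawer0_handle']:
    r=[(c,bot.pinpoint(c,n)) for c in ['scene','top']]
    print(n,[(c,q[0]['location'],q[0]['conf']) for c,q in r if q])
    if all(q for _,q in r): print(tri([ray(c,q[0]['location']) for c,q in r]))
cv2.imwrite('pics/t2c.png',cv2.resize(np.hstack([b[110:235,180:300],s[210:335,330:450]])[:,:,::-1],None,fx=3.2,fy=3.2,interpolation=cv2.INTER_CUBIC))
E
```

```text
lug [('scene', [408.3, 275.2], 0.72), ('top', [214.7, 200.1], 0.43)]
(array([0.51785837, 0.3378468 , 0.10346351]), [0.002017447411328256, 0.0020174474113281624])
block [('scene', [376.3, 242.8], 0.56), ('top', [255.0, 206.5], 0.7)]
(array([0.50024903, 0.19738822, 0.10471598]), [0.002851356822774403, 0.00285135682277435])
chest_drawer0_handle [('scene', [423.5, 232.2], 0.82), ('top', [230.0, 239.0], 0.93)]
(array([0.38858413, 0.27493255, 0.14109723]), [0.0008164500036720898, 0.0008164500036720209])
```

View pics/t2c.png

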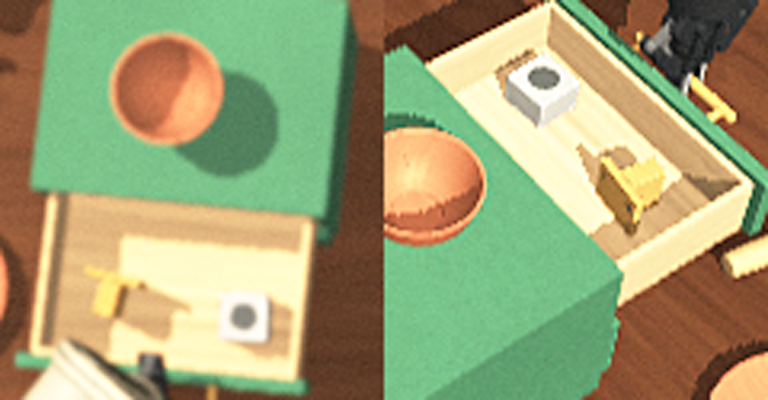

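Drawer is open ~154 mm: the crop shows the lug at left (110,290), its flange to the back, turned about -15°, and the block at right (245,315); there is a free wall gap around the lug. Releasing the handle and going above the lug.

Call:
send_rows --moves '[0.31,0,0,0,0,0.31,0,0,0,0,0.31,0,0,0,0,0.31,0,0,1.5,0,0.31,0,0,5,0,0.31,0,0,9,0.1,0.31,1.5,0.5,13,0.24,0.31,4,1.5,16,0.38,0.31,7,3,16,0.52,0.45,9,4,16,0.66]'

```text
clock: 12.9
eef_pos: [0.4801, 0.3192, 0.2807]
tcp_rot: [179.9, -0.0, 122.7]
wrist_force: [-0.4, -0.5, 0.5]
grip_width: 0.0381
grip_force: 0.0
```

Call:
send_rows --moves '[0.5,1.5,1,0,0.14,0.5,2.6,1.8,0,0.28,0.5,2.6,1.8,0,0.42,0.5,2.6,1.8,0,0.56,0.5,2.6,1.8,0,0.7,0.5,2.6,1.8,0,0.74,0.5,2.6,1.8,0,0.74]'

```text
clock: 13.6
eef_pos: [0.5038, 0.3368, 0.2801]
tcp_rot: [180.0, -0.0, 165.0]
wrist_force: [-0.2, 0.3, -1.4]
grip_width: 0.0427
grip_force: 0.0
```

```bash
python3 c.py w6 lug block; python3 -c "
from h import *
import pickle;D=pickle.load(open('w6.pkl','rb'));print(bot.get_state()['qpos'])
if D['lug'] is not None: print(atz('',D['lug'],.098,D['p']))
"
```

```text
13.6 [0.5038 0.3368 0.2801] [179.9729  -0.0311 164.9735]
lug [(array([308.2, 179.5]), 0.65)]
block [(array([181.1, 195.7]), 0.62)]
[ 12.03419328  32.76965322 -73.73570801  79.82713115  31.30872221
  89.9462429   15.99880809]
[0.51029187 0.32855196 0.098     ]
```

View pics/w6.png

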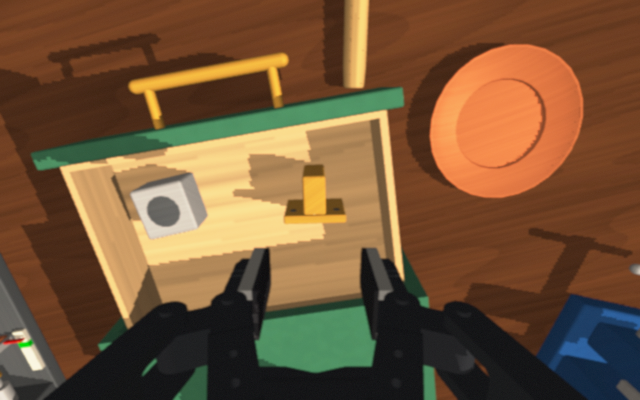

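w6 shows the lug at (314,195), rib up-image toward the robot and flange level at row ~217, aligned with the tool (yaw ≈ -15°); block at (170,205) is clear. Fit the lug model to its mask.

```bash
cat > fit.py <<'E'
from h import *
from scipy.optimize import minimize
def parts(x,y,z,yaw):
    c,s=np.cos(yaw),np.sin(yaw)
    for x0,x1,w in [(-.018,.018,.010),(.018,.026,.028)]:
        yield [(x+c*a-s*b,y+s*a+c*b,z+h) for a in (x0,x1) for b in (-w,w) for h in (0,.048)]
def sil(v,p,S=4):
    m=np.zeros((400*S,640*S),np.uint8)
    for q in parts(*v):
        uv=np.array([proj('',X,p) for X in q],np.float32)
        cv2.fillConvexPoly(m,cv2.convexHull((uv*S+S/2).astype(np.int32)),255)
    return cv2.resize(m,(640,400),interpolation=cv2.INTER_AREA)/255.
def fit(views,v0,fixz=None):
    def f(d):
        v=np.array([v0[0]+d[0]/100,v0[1]+d[1]/100,v0[2]+(0 if fixz else d[2]/100),v0[3]+d[3]/10])
        e=0
        for m,p in views:
            s=sil(v,p); e+=np.abs(s-m).sum()/m.sum()
        return e
    r=minimize(f,[0,0,0,0],method='Nelder-Mead',options=dict(initial_simplex=np.vstack([np.zeros(4),np.eye(4)]),maxiter=250,xatol=.005,fatol=1e-4))
    d=r.x;return np.array([v0[0]+d[0]/100,v0[1]+d[1]/100,v0[2]+(0 if fixz else d[2]/100),np.degrees(v0[3]+d[3]/10)]),r.fun
E
cat > lf.py <<'E'
import sys
from fit import *
np.set_printoptions(precision=4,suppress=True)
views=[]
p=P('wrist');im=bot.snapshot('wrist');save(sys.argv[1]+'.png',im);m=bot.cut_out('wrist','lug');print(m[0]['conf'],m[0]['bbox'])
views.append((m[0]['mask'].astype(float),p)); np.savez(sys.argv[1],m=m[0]['mask'],f=p[0],cx=p[1],cy=p[2],R=p[3],t=p[4])
for o in sys.argv[2:]:
    D=np.load(o+'.npz');views.append((D['m'].astype(float),(float(D['f']),float(D['cx']),float(D['cy']),D['R'],D['t'])))
v0=[.51,.33,.098,np.radians(-15)]
print('this view z fixed',fit(views[:1],v0,1)); print('all, z free',fit(views,v0))
E
python3 lf.py l1
```

```text
0.87 [314.4, 192.2, 64.0, 58.6]
this view z fixed (array([  0.5135,   0.3332,   0.098 , -13.6217]), np.float64(0.045098039215686274))
all, z free (array([  0.5144,   0.333 ,   0.0956, -13.9245]), np.float64(0.040272550738086645))
```

Call:
send_rows --moves '[0.55,0,-2,-3,0,0.55,-2,-4,-5,0,0.55,-2,-4,-5,0,0.55,-2,-4,-5,0]'

```text
clock: 14.25
eef_pos: [0.4841, 0.2966, 0.2295]
tcp_rot: [-180.0, 0.0, 164.9]
wrist_force: [0.2, 0.1, -0.2]
grip_width: 0.0467
grip_force: 0.0
```

```bash
python3 lf.py l2 l1;python3 -c "
from plant import bot
s=bot.get_state();print(s['qpos'],s['eef_pos'],s['tcp_rot'])"
```

```text
0.82 [368.9, 221.7, 77.9, 69.9]
this view z fixed (array([  0.5136,   0.333 ,   0.098 , -13.9035]), np.float64(0.09625823631832303))
all, z free (array([  0.5147,   0.3331,   0.0949, -13.7237]), np.float64(0.12849233665671972))
[ 20.55207898  30.58706216 -76.20889068  89.98142547  29.88020738
  82.94001022  17.41603187] [0.48456515 0.29787481 0.23035024] [1.79902952e+02 5.46019919e-02 1.64926044e+02]
```

Call:
send_rows --moves '[0.5,1.5,2,0,0.022,0.5,2.7,3.7,0,0.022,0.5,2.7,3.7,-3,0.022,0.5,2.7,3.7,-6,0.022,0.5,2.7,3.7,-8.5,0.022,0.5,2.7,3.7,-10.5,0.022,0.5,2.7,3.7,-11.7,0.022,0.5,2.7,3.7,-12.5,0.022,0.5,2.7,3.7,-12.5,0.022]'

```text
clock: 15.25
eef_pos: [0.511, 0.3344, 0.104]
tcp_rot: [180.0, -0.0, 166.2]
wrist_force: [0.9, 0.5, -0.0]
grip_width: 0.043
grip_force: 0.0
```

```bash
python3 -c "
from plant import bot
s=bot.get_state();print(s['qpos'],s['eef_pos'],s['tcp_rot'],s['wrist_force'])"
```

```text
[ 10.43083111  40.97798172 -67.43364831  91.90188357  39.03667934
  73.94602928  12.82985285] [0.51095247 0.33438273 0.10400834] [ 1.79996540e+02 -2.26387116e-02  1.66211888e+02] [ 0.88406494  0.51551802 -0.01933509]
```

Call:
send_rows --moves '[0,0,0,0,0,0,0,0,0,0,0,0,0,0,0,0,0,0,0,0,0,0,0,0,0,0,0,0,0,0,0,0,0,0,0]' --force 70

```text
clock: 15.95
eef_pos: [0.5114, 0.3345, 0.1054]
tcp_rot: [179.9, 0.1, 166.2]
wrist_force: [-0.4, -0.4, 6.6]
grip_width: 0.0191
grip_force: 69.2
```

Call:
send_rows --moves '[0,0,0,0.5,0,0,0,0,2,0,0,0,0,5,0,0,0,0,8.5,0,0,0,0,12,0,0,0,0,14,0,0,-1,-3,15,0,0,-2,-7,15,0,0,-3,-11,15,0,0,-3,-15,15,0]'

```text
clock: 16.95
eef_pos: [0.4793, 0.1834, 0.2545]
tcp_rot: [-179.9, -0.0, 166.3]
wrist_force: [0.6, -1.5, -3.2]
grip_width: 0.0189
grip_force: 69.5
```

Call:
send_rows --moves '[0,0,-4,0,0,0,0,-8,0,0.03,0,0,-12,0,0.06,0,1,-16,0,0.09,0,2,-20,0,0.12,0,3,-24,0,0.145,0,4,-28,0,0.145,0,6,-32,0,0.145,0,7,-36,0,0.145,0,8,-39,0,0.145]'

```text
clock: 17.95
eef_pos: [0.5609, -0.2088, 0.2545]
tcp_rot: [-180.0, -0.0, 174.4]
wrist_force: [-1.1, -0.3, -3.0]
grip_width: 0.0189
grip_force: 69.8
```

```bash
python3 c.py w7 panel_face; python3 -c "
from plant import bot
s=bot.get_state();print(s['qpos'],s['wrist_force'],s['grip_width'],s['grip_force'])
from h import *
s=bot.snapshot('scene');q=bot.cut_out('scene','lug');print(q and (q[0]['conf'],q[0]['bbox']));cv2.imwrite('pics/s3.png',cv2.resize(s[90:260,190:430,::-1],None,fx=3,fy=3))"
```

```text
17.95 [ 0.5609 -0.2088  0.2545] [-179.9856   -0.0309  174.4009]
panel_face [(array([310.9, 222.7]), 0.71)]
[ 66.09074515  30.67686176 -69.97679222  83.29603794  28.71459634
  85.84441295  80.87933212] [-1.14478066  0.37049209 -4.7179462 ] 0.018771144662425673 69.80938196182251
(0.73, [270.0, 148.3, 8.6, 17.8])
```

View pics/w7.png

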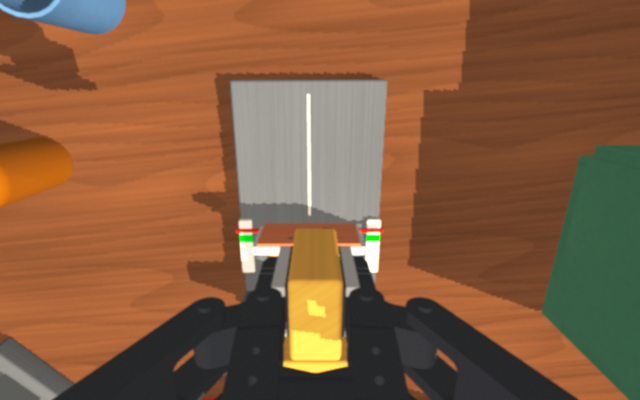

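The lug is firmly held, seen at (315,300); the bed with its white line (309, 95–215) and the copper panel (row 235, columns 255–362) with red pointers (248/373, 231) lie ahead.

```bash
cat > hold.py <<'E'
from fit import *
np.set_printoptions(precision=4,suppress=True)
p=P('wrist');s=bot.get_state();im=bot.snapshot('wrist');m=bot.cut_out('wrist','lug')[0];print(m['conf'],m['bbox'])
T=s['eef_pos'];yw=np.radians(s['tcp_rot'][2]-180)
v,e=fit([(m['mask'].astype(float),p)],[T[0]-.0+.003,T[1],T[2]-.007,yw]);d=v[:3]-T
print('lug',v,e,'tool-frame offset (fwd,left,up)',d[0]*np.cos(yw)+d[1]*np.sin(yw),-d[0]*np.sin(yw)+d[1]*np.cos(yw),d[2],'tool yaw-180',np.degrees(yw))
g=im.min(2);pts=[]
for v_ in range(60,230):
    for u in range(270,350):
        if g[v_,u]>165:
            X=atz('',(u,v_),.02,p)
            if .46<X[0]<.615: pts.append(X[:2])
pts=np.array(pts,np.float32);l=cv2.fitLine(pts,cv2.DIST_HUBER,0,.01,.01).ravel();l[:2]*=np.sign(l[0])
print(len(pts),'line yaw',np.degrees(np.arctan2(l[1],l[0])),'y@.58,.637',[float(l[3]+(x-l[2])*l[1]/l[0]) for x in (.58,.637)])
q=bot.pinpoint('wrist','panel_face')
if q: print('panel',q[0]['conf'],atz('',q[0]['location'],.02,p))
# bed side edges by saturation step
hs=cv2.cvtColor(im,cv2.COLOR_RGB2HSV)[:,:,1].astype(float)
for side in (-1,1):
    e=[]
    for x in np.linspace(.49,.59,25):
        c=[x,-.2185-.1*(x-.57)+side*.085,.02];uv=proj('',c,p);u0=int(uv[0]);v0=int(round(uv[1]))
        r=cv2.GaussianBlur(hs[v0:v0+1,u0-14:u0+15],(5,1),1).ravel();k=np.argmax(abs(np.diff(r)));e.append(atz('',(u0-14+k+.5,v0),.02,p)[:2])
    l=cv2.fitLine(np.array(e,np.float32),cv2.DIST_HUBER,0,.01,.01).ravel();l[:2]*=np.sign(l[0]);print('edge',side,np.degrees(np.arctan2(l[1],l[0])),l[3]+(.58-l[2])*l[1]/l[0])
E
python3 hold.py
```

```text
0.6 [314.3, 301.1, 62.8, 140.5]
lug [ 0.6556 -0.2149  0.1491 -5.2715] 0.566723981091498 tool-frame offset (fwd,left,up) 0.09516413113143789 8.435081421697896e-05 -0.10541573408944338 tool yaw-180 -5.517474793156197
586 line yaw -5.318561 y@.58,.637 [-0.2175915688276291, -0.22289791703224182]
panel 0.95 [ 0.635  -0.2188  0.02  ]
edge -1 -5.3149943 -0.30242923
edge 1 -5.4196405 -0.13258624
```

Call:
send_rows --moves '[0,1.3,-0.5,0,0.003,0,2.7,-0.95,-2,0.003,0,2.7,-0.95,-6,0.003,0,2.7,-0.95,-10,0.003,0,2.7,-0.95,-14,0.003,0,2.7,-0.95,-17.5,0.003,0,2.7,-0.95,-20,0.003,0,2.7,-0.95,-21.5,0.003,0,2.7,-0.95,-22,0.003,0,2.7,-0.95,-22,0.003]'

```text
clock: 19.3
eef_pos: [0.5882, -0.2152, 0.0348]
tcp_rot: [180.0, 0.0, 174.7]
wrist_force: [0.5, -0.0, -4.1]
grip_width: 0.0192
grip_force: 69.9
```

```bash
python3 -c "
from h import *
s=bot.get_state();print(s['eef_pos'],s['tcp_rot'],s['wrist_force'],s['qpos'])
im=bot.snapshot('wrist');t=bot.snapshot('scene');print(bot.get_state()['wrist_force'])
cv2.imwrite('pics/w8.png',np.hstack([im[100:400,150:500],cv2.resize(t[165:245,215:335],(450,300),interpolation=cv2.INTER_CUBIC)])[:,:,::-1])"
```

```text
[ 0.58820358 -0.215188    0.03479284] [1.79993810e+02 2.48193947e-02 1.74702160e+02] [ 0.46443003 -0.02467705 -4.09899634] [ 58.60648135  44.43501336 -59.8986318   92.37086757  40.91355478
  67.61846062  74.13688926]
[-0.09368159  0.1167469  -2.94829185]
```

View pics/w8.png

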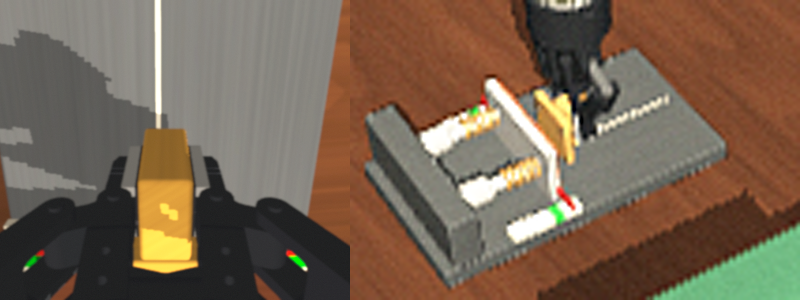

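The crop shows the lug just above the bed, flange facing the panel squarely, but the white line (col 158) meets the rib slightly off its centre (col 166): about 3 mm too far to +y, matching the measured y. Settle and correct.

Call:
send_rows --moves '[0,0,0,0,0,0,0,0,0,0,0,0,0,0,0]'

```text
clock: 19.7
eef_pos: [0.5881, -0.2156, 0.0347]
tcp_rot: [-180.0, 0.0, 174.7]
wrist_force: [-0.7, -0.3, -4.0]
grip_width: 0.0194
grip_force: 69.9
```

Call:
send_rows --moves '[0,0,-0.27,0,0,0,0,-0.27,-0.2,0,0,0,-0.27,-0.4,0,0,0,-0.27,-0.5,0,0,0,-0.27,-0.6,0,0,0,-0.27,-0.6,0]'

```text
clock: 20.3
eef_pos: [0.5878, -0.2181, 0.028]
tcp_rot: [180.0, -0.0, 174.7]
wrist_force: [0.9, -0.1, -3.7]
grip_width: 0.019
grip_force: 69.9
```

```bash
cat > ln.py <<'E'
from h import *
np.set_printoptions(precision=4,suppress=True)
s=bot.get_state();p=P('wrist');im=bot.snapshot('wrist');g=im.min(2);W=[]
for v in range(20,235):
    for u in range(250,360):
        if g[v,u]>165:
            X=atz('',(u,v),.02,p)
            if X[0]<.56: W.append(X[:2])
W=np.array(W,np.float32);l=cv2.fitLine(W,cv2.DIST_HUBER,0,.01,.01).ravel();l[:2]*=np.sign(l[0])
T=s['eef_pos'];a=np.arctan2(l[1],l[0])
print(len(W),'line yaw',np.degrees(a),'TCP left of line mm',1000*((T[1]-l[3])*np.cos(a)-(T[0]-l[2])*np.sin(a)),T,s['tcp_rot'],s['wrist_force'])
E
python3 ln.py
```

```text
1118 line yaw -5.644114 TCP left of line mm 0.4728133783035342 [ 0.5878 -0.2181  0.028 ] [179.991   -0.0145 174.6895] [ 0.9097 -0.0816 -3.6565]
```

Call:
send_rows --moves '[0,0,-0.03,-0.05,0,0,0,-0.03,-0.1,0,0,0,-0.03,-0.1,0]'

```text
clock: 20.65
eef_pos: [0.588, -0.2185, 0.0275]
tcp_rot: [-180.0, 0.0, 174.7]
wrist_force: [-1.4, -0.2, 0.5]
grip_width: 0.0189
grip_force: 70.5
```

Call:
send_rows --moves '[0,0,0,-0.05,0,0,0,0,-0.1,0,0,0,0,-0.1,0]'

```text
clock: 20.95
eef_pos: [0.588, -0.2185, 0.0274]
tcp_rot: [-180.0, -0.0, 174.7]
wrist_force: [-7.3, 0.4, 11.1]
grip_width: 0.0194
grip_force: 72.0
```

Call:
send_rows --moves '[0,0,0,0.08,0,0,0.3,-0.03,0.08,0,0,0.6,-0.06,0.08,0,0,0.9,-0.09,0.08,0,0,1.2,-0.11,0.08,0,0,1.4,-0.13,0.08,0,0,1.4,-0.13,0.08,0]'

```text
clock: 21.65
eef_pos: [0.6021, -0.2197, 0.0275]
tcp_rot: [-180.0, -0.0, 174.7]
wrist_force: [-4.9, 0.5, 5.1]
grip_width: 0.0193
grip_force: 71.2
```

Call:
send_rows --moves '[0,0.2,-0.02,0,0,0,0.4,-0.04,0,0,0,0.6,-0.06,0,0,0,0.8,-0.08,0,0,0,0.8,-0.08,0,0]'

```text
clock: 22.15
eef_pos: [0.6098, -0.2205, 0.0275]
tcp_rot: [-180.0, -0.0, 174.7]
wrist_force: [-7.1, 0.2, 6.7]
grip_width: 0.0194
grip_force: 71.2
```

Call:
send_rows --moves '[0,0.1,-0.01,0.06,0,0,0.3,-0.03,0.06,0,0,0.5,-0.05,0.06,0,0,0.7,-0.07,0.06,0,0,0.85,-0.08,0.06,0,0,1,-0.09,0.06,0,0,1,-0.09,0.06,0]'

```text
clock: 22.85
eef_pos: [0.6184, -0.2213, 0.0276]
tcp_rot: [-180.0, -0.2, 174.7]
wrist_force: [-12.4, 0.8, 8.1]
grip_width: 0.0194
grip_force: 71.4
```

```bash
python3 ln.py; python3 -c "
from h import *
im=bot.snapshot('wrist');t=bot.snapshot('scene');u=bot.snapshot('top');print(bot.get_state()['wrist_force'])
cv2.imwrite('pics/w9.png',np.vstack([np.hstack([im[100:400,150:500],cv2.resize(t[165:245,215:335],(450,300),interpolation=cv2.INTER_CUBIC)]),cv2.resize(u[125:225,340:420],(800,1000),interpolation=cv2.INTER_CUBIC)[50:350]])[:,:,::-1])"
```

```text
804 line yaw -5.566166 TCP left of line mm -0.015928317033040568 [ 0.6184 -0.2213  0.0276] [-179.977    -0.2175  174.6867] [-12.4431   0.8028   8.1397]
[-12.03169727   1.55283435   7.90014622]
```

View pics/w9.png

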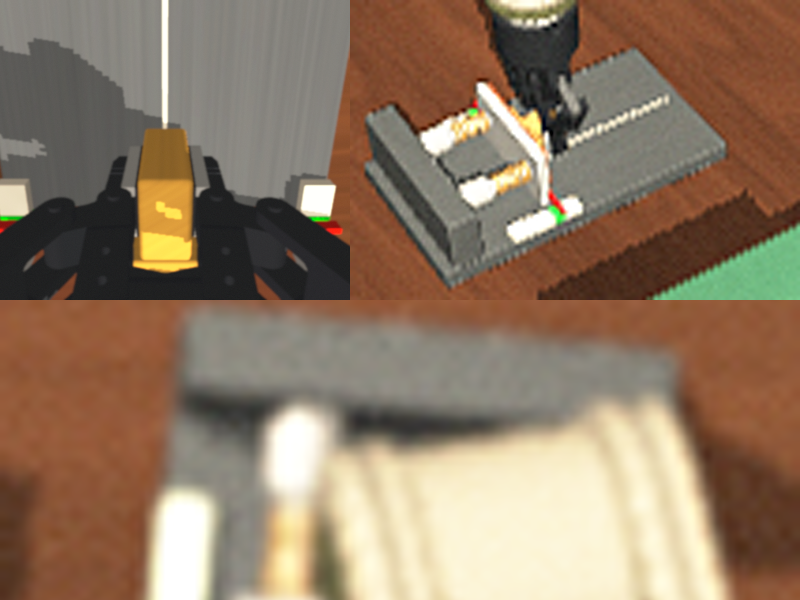

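The pointers (red, crop (20,230)/(325,228)) stand by the green band, the flange is flat and central (line offset 0.0 mm). I quantify the depth while nudging 1.5 mm more.

Call:
send_rows --moves '[0,0.08,-0.01,0.03,0,0,0.15,-0.015,0.03,0,0,0.15,-0.015,0.03,0,0,0.15,-0.015,0.03,0]'

```text
clock: 23.45
eef_pos: [0.6195, -0.2214, 0.0276]
tcp_rot: [-180.0, -0.3, 174.7]
wrist_force: [-14.7, 0.3, 7.6]
grip_width: 0.0188
grip_force: 71.4
```

```bash
cat > pt.py <<'E'
from h import *
np.set_printoptions(precision=4,suppress=True)
import cv2
a=np.radians(-5.4);O=np.array([.6365,-.2228]);ex=np.array([np.cos(a),np.sin(a)])
def run(c,im,p,z=.03):
    h=cv2.cvtColor(im,cv2.COLOR_RGB2HSV)
    for nm,m in [('red',cv2.inRange(h,(0,190,120),(5,255,255))|cv2.inRange(h,(174,190,120),(180,255,255))),('green',cv2.inRange(h,(45,170,90),(70,255,255)))]:
        ys,xs=np.nonzero(m);W=np.array([atz('',(x,y),z,p)[:2]-O for x,y in zip(xs,ys)]) if len(xs) else np.zeros((0,2))
        X=W@ex;Y=W@np.array([-ex[1],ex[0]])
        for s in (-1,1):
            k=(abs(Y*s-.072)<.022)&(abs(X)<.06)
            if k.sum()>2: print(c,nm,s,k.sum(),'jig x mm from panel rest',np.percentile(X[k]*1000,[3,50,97]))
def old(n): return cv2.imread(f'pics/{n}.png')[:,:,::-1].copy()
import pickle
print('at rest:');run('w1',old('w1'),pickle.load(open('w1.pkl','rb'))['p']);run('w7',old('w7'),pickle.load(open('w7.pkl','rb'))['p']);run('scene',old('scene'),P('scene'))
print('now:');p=P('wrist');run('wrist',bot.snapshot('wrist'),p);run('scene',bot.snapshot('scene'),P('scene'))
s=bot.get_state();print(s['eef_pos'],s['wrist_force'],s['tcp_rot'],s['clock'])
E
python3 pt.py
```

```text
at rest:
w1 red -1 5 jig x mm from panel rest [3.5508 4.9589 6.2224]
w1 red 1 3 jig x mm from panel rest [3.6094 4.9336 6.2555]
w1 green -1 48 jig x mm from panel rest [15.9261 18.1052 20.279 ]
w1 green 1 48 jig x mm from panel rest [16.1705 18.346  20.516 ]
w7 red -1 45 jig x mm from panel rest [4.4802 5.8558 9.2845]
w7 red 1 49 jig x mm from panel rest [5.0614 6.3859 7.7596]
w7 green -1 70 jig x mm from panel rest [13.673  16.3395 19.0171]
w7 green 1 57 jig x mm from panel rest [14.2653 16.9044 18.2898]
scene red 1 5 jig x mm from panel rest [3.3824 4.2764 6.5268]
scene green 1 6 jig x mm from panel rest [18.3902 20.2238 23.1551]
now:
wrist red -1 220 jig x mm from panel rest [15.1165 18.4135 22.1043]
wrist red 1 189 jig x mm from panel rest [15.16   18.1981 21.8798]
wrist green -1 119 jig x mm from panel rest [11.1722 12.3677 13.5717]
wrist green 1 109 jig x mm from panel rest [11.125  12.7641 13.9704]
scene red -1 3 jig x mm from panel rest [15.8707 16.3693 18.6888]
scene red 1 6 jig x mm from panel rest [14.2455 15.5837 16.925 ]
scene green 1 6 jig x mm from panel rest [18.8931 20.8722 23.1551]
[ 0.6195 -0.2214  0.0276] [-13.22     1.2459   7.468 ] [-179.9783   -0.2621  174.6894] 23.55
```

Call:
send_rows --moves '[0,0,0,0,0,0,0,0,0,0,0,0,0,0,0,0,0,0,0,0,0,0,0,0,0]'

```text
clock: 24.05
eef_pos: [0.6194, -0.2215, 0.0276]
tcp_rot: [-180.0, -0.3, 174.7]
wrist_force: [-14.0, 1.6, 6.9]
grip_width: 0.0193
grip_force: 71.4
```

```bash
python3 -c "
from plant import bot
print(bot.get_state()['eef_pos'],bot.get_state()['wrist_force']);print(bot.finish_job())"
```

```text
[ 0.61944731 -0.22145329  0.0275678 ] [-14.04277296   1.5577445    6.8619205 ]
the job is handed in; nothing more can be done
None
```

Job handed in at about 24 s: the arm still holds the lug on the bed with its flange flat against the middle of the panel. The panel is pushed in about 12 mm with the pointers in the green band, and wrist force reads 14 N including bed friction.

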